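# Push a tin through the swing flap of the order box

### The job

The flat tin with the teal lid has been sold. With the fingertips, gently push it along its lane and through the orange swing flap until it drops into the order box, then draw back so that the flap swings shut behind it. Slide it only, never lift it, and leave the dark-blue-lidded tin in the other lane and the things around the box where they are.

Things in the scene. Friction and masses are not known exactly. Their poses are not given: they have to be found in the camera images.
- drop_box: green order box fixed to the table, 332 (x) x 310 (y) x 146 high. Origin: on the table, on its middle line, below the mouths; +x = push direction, into the box; +y = its left. In front (x -190 to +3) a level plywood deck, top 80 above the table, with aluminium guides 13 high, 10 wide at y = -150, 0, 150: two lanes 140 wide, open toward -x. Then the hopper (x -4 to 142).
- hopper (a point): box x = 70, y = 0, 6 above the table: middle of the hopper's floor, seen through the steel bars of its roof. A partition at y = 0 divides it; each half is 128 deep in x. Behind the sill the deck ends (x = +3) and an aluminium chute falls at 49 degrees to the floor: a tin pushed until its middle is about 15 past that edge tips over and falls in by itself, so a vertical finger need not go under the lintel.
- mouth_left (a point): middle of the sill of the left (+y) mouth: on the deck top, 80 above the table, at box x = 0, y = +75. The mouth is 145 wide and 48 high; over it an aluminium lintel, front face at x = -4, top 146 above the table.
- mouth_right (a point): the same for the right mouth, at box x = 0, y = -75.
- flap_left (a joint): orange flap, 134 wide, 46 high, 60 g, hanging in the left mouth from a hinge along box y at its top, 128 above the table; its plate hangs at box x = 6. 0 = shut; grows as the lower edge swings inward (+x), up to 1.45 rad; it cannot swing outward. Only its weight (under 1 N at the lower edge) closes it; the tin itself pushes it open.
- flap_right (a joint): the same flap in the right mouth.
- teal_tin: the tin to push: flat rounded tin, white body, teal lid, 63 (its x) x 105 (its y) x 26 high, 0.1 to 0.21 kg; origin in the middle of its underside, z up. It lies loose on the deck in the left or the right lane, long side across the lane within 0.25 rad, its middle 90 to 125 before the mouth.
- blue_tin: the tin to leave: same shape, 25 high, gold body, dark blue lid; lies in the other lane. Origin in the middle of its underside.
- red_jar: dark red jar, 76 across, 90 high, loose on the table to the left of the box; leave it. Origin under its middle.
- olive_jar: olive green jar, 64 across, 90 high, loose on the table to the right of the box; leave it. Origin under its middle.
- stapler: dark blue-black stapler, 38 x 150 x 44, loose, left front; leave it. Origin under its middle.
Things that resemble listed ones, but are neither listed nor needed, are in the scene too. Leave any green look-alike of the teal_tin alone.

How it is judged:
By the outcome, as a careful person would: the job done as asked, in the order asked, and still so for the second after the job is handed in, with the robot touching nothing.
It also fails if it takes over 35 s, if anything falls off the work surface, if the arm or the gripper's body presses on something with over 40 N, if the wrist force passes 120 N, or if a joint passes its speed limit or range.

### The arm

A 6-joint arm with a two-finger parallel gripper is mounted at the origin on a cart in front of the work surface, level with it; the furniture and walls round the work are solid. World frame = base frame: x ahead of the robot, y to its left, z up, the work surface at z = 0. Lengths are in mm, angles in degrees, forces in N, time in s.
With the tool pointing down it reaches from about 325 to 850 mm from the base axis. Payload 15.5 kg.
Tool frame: the origin (TCP) lies at the very end of the fingers, on their centre line; the grasp point (between the pads) lies 19 mm behind it; z points along the fingers, x is the direction in which the jaws open and shut, and the axes are right-handed (so a half turn about z gives the same grasp; the last joint's range is limited). The gripper opens to 91 mm and grips with 3 to 60 N. Pads are 32 mm wide; open, the fingers measure 118 mm over their backs; the gripper's body (76 mm by 178 mm) begins 60 mm behind the grasp point.
Start: joints at [63.742, 28.281, 77.091, -0, 74.628, -5.472], TCP at [221.804, 584.32, 213.915] pointing down, gripper open.
Joint ranges: [-166.48, 166.48], [-47.26, 123.95], [12.59, 153.08], [-70.14, 250.14], [6.76, 159.57], [-176.63, 176.63]. Speed limits (degrees/s): [108.29, 108.29, 147.25, 172.46, 172.46, 172.46].

### API

Orientations are given as [roll, pitch, yaw] about the fixed x, y, z axes, in that order (R = Rz(yaw) Ry(pitch) Rx(roll)).
In Python, from workcell import bot gives the robot as it stands. The module is installed in compiled form; this text tells all that it offers.
- The arm moves only by the shell command python3 -m jog 'ROWS' [FORCE]. ROWS is JSON, a list of rows, each an object of numbers: "wx", "wy", "wz": the turn, a rotation vector about the tool's x, y, z in degrees; "dx", "dy", "dz": the shift along the tool's x, y, z in m; "jaw": the finger opening in m, from 0 to 0.0912. A call has exactly 8 rows; each row shifts and turns the commanded pose from where the row before left it, along the tool's axes as they then stand; what a row does not reach is not made up. A row lasts 1/12 s, in which the tool goes at most 41.7 mm and 7.16 degrees, less where a joint would pass 70% of its speed; a pose out of reach is approached as far as the arm can. A call with a gripper value outside its range is refused whole. The fingers move at their own pace and stop on an object; FORCE is the grip in N (left out, the last holds). Time passes only in rows, so rows that do not move let the fingers close, or fill a call up. It gives the time, the measured TCP pose, the force and the opening at its end, in the units of the state.
- bot.get_obs(): the state, without advancing time (a new reading comes with each control period).
- bot.camera(name): name is "scene" or "top" or "wrist"; returns the picture (400x640x3 uint8, blue, green, red); there is no depth.
- bot.camera_model(name): a dict with "mtx" (3x3 intrinsics, pixels), "view" (4x4, takes a point from world to camera coordinates). Camera axes: x right, y up, looking along -z (the intrinsics and any distortion apply to the point x, -y, -z); pixel columns grow to the right and rows downward; lengths in mm; the calibration is good to about 2 mm. A picture is of the moment at which its call begins: read the wrist's pose just before it. camera_model takes no time and is no camera call; for the wrist camera it gives the pose at the moment of the call.
- bot.job_done(): hands the job in, once; it reports no verdict.
The state is a dict: "time_s": time; "joint_pos": joint angles; "qd": joint speeds; "joint_efforts": joint torques, N m; "tool_pos": TCP position; "tcp_rot": TCP orientation; "force": force on the tool from outside, world axes, zero at the start; "torque": the same for the moment, N m; "grip_width": finger opening in mm.
Only numpy, scipy, OpenCV 4.12 (cv2) and the standard library are available. Lean on these libraries where they do the work, as an engineer would, in place of code of your own. Each camera call takes 0.05 s, during which the arm holds its last target. There are 200 camera calls.

## Working session

There is one attempt and no reset: what is moved stays moved. The work goes in short steps, Python scripts to look and compute and a shell command to move; the robot and the scene stay as the last step left them, time stands still between calls to the robot, and variables do not carry over. Pictures are saved under pics/ and viewed, about 8 in all and at most 12, crops included, and the job is handed in when it is done.

```bash
mkdir -p pics
cat > h.py <<'E'
import numpy as np, cv2
from workcell import bot
def ray(m,px):
    K=np.array(m["mtx"]);V=np.array(m["view"])
    d=np.linalg.inv(K)@[px[0],px[1],1]; d=np.array([d[0],-d[1],-d[2]])
    R=V[:3,:3]; c=-R.T@V[:3,3]; return c,R.T@d
def at(m,px,z):
    c,d=ray(m,px); return c+d*(z-c[2])/d[2]
def proj(m,p):
    K=np.array(m["mtx"]);V=np.array(m["view"]); q=V[:3,:3]@np.array(p,float)+V[:3,3]
    u=K@[q[0],-q[1],-q[2]]; return u[:2]/u[2]
E
python3 - <<'E'
from h import *
for n in("top","scene"):
    cv2.imwrite(f"pics/{n}0.png",bot.camera(n)); m=bot.camera_model(n); print(n,{k:(np.round(v,3).tolist() if not isinstance(v,str) else v) for k,v in m.items()})
print(bot.get_obs())
E
```

```text
top {'mtx': [[443.322, 0.0, 318.664], [0.0, 443.322, 199.445], [0.0, 0.0, 1.0]], 'view': [[-0.007, -1.0, -0.008, -37.709], [0.998, -0.008, 0.064, -655.787], [-0.064, -0.008, 0.998, -1304.763], [0.0, 0.0, 0.0, 1.0]]}
scene {'mtx': [[481.551, 0.0, 324.681], [0.0, 481.551, 205.575], [0.0, 0.0, 1.0]], 'view': [[0.699, -0.715, -0.013, -476.568], [0.516, 0.492, 0.701, -384.186], [-0.495, -0.497, 0.713, -1282.503], [0.0, 0.0, 0.0, 1.0]]}
{'time_s': 0.1, 'joint_pos': array([ 6.37425175e+01,  2.83094850e+01,  7.71241950e+01, -1.37651073e-03,
        7.46291194e+01, -5.47127709e+00]), 'qd': array([-0.05485552, -0.1067352 , -0.10028368, -0.07265798,  0.07823442,
        0.02722244]), 'joint_efforts': array([ 1.57943901e-03, -8.80245638e+01, -3.82542658e+01,  7.04925391e-02,
        4.79628181e-02, -1.31062898e-04]), 'tool_pos': array([221.64447663, 584.0020828 , 213.41422544]), 'tcp_rot': array([-1.79995333e+02,  6.26398040e-02,  6.92141628e+01]), 'force': array([0.15200701, 0.15074147, 0.06279537]), 'torque': array([ 0.03501996,  0.02869739, -0.03752411]), 'grip_width': 91.24765406147174}
```

View pics/top0.png

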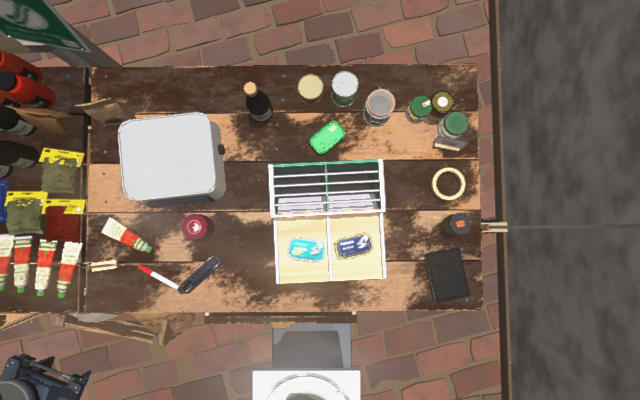

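View pics/scene0.png

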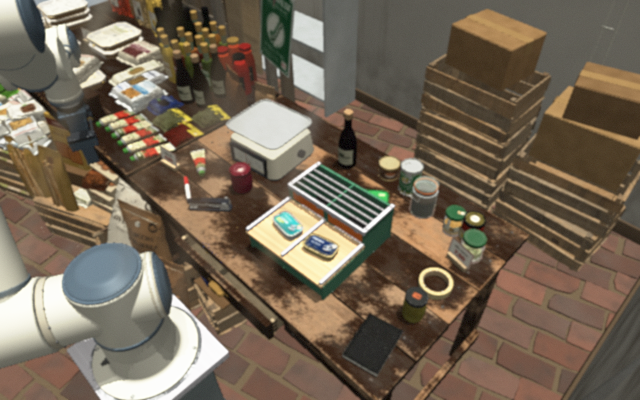

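Both views show the teal tin in the left lane (top 306,248; scene 288,224) and the dark-blue tin in the right lane (top 352,245). What could be taken for the target: the teal tin (306,248), the green look-alike behind the box (327,137), and the blue tin (352,245). I choose (306,248) and check it in a crop.

Run:
```python
from h import *
im=cv2.imread("pics/top0.png"); x0,y0=260,150
cv2.imwrite("pics/c1.png",cv2.resize(im[y0:y0+140,x0:x0+140],None,fx=4.2,fy=4.2,interpolation=cv2.INTER_CUBIC))
m=bot.camera_model("top")
hsv=cv2.cvtColor(im,cv2.COLOR_BGR2HSV)
mask=cv2.inRange(hsv,(80,60,80),(100,255,255)); mask[:230]=0;mask[270:]=0;mask[:,:275]=0;mask[:,330:]=0
r=cv2.minAreaRect(cv2.findNonZero(mask)); print(r,[np.round(at(m,p,106),1).tolist() for p in cv2.boxPoints(r)],at(m,r[0],106))
```

```text
((306.14996337890625, 249.4499969482422), (33.799705505371094, 18.667619705200195), 8.130102157592773) [[492.5, 42.6, 106.0], [543.6, 35.1, 106.0], [529.7, -57.9, 106.0], [478.7, -50.2, 106.0]] [511.07875998  -7.61730885 106.        ]
```

View pics/c1.png

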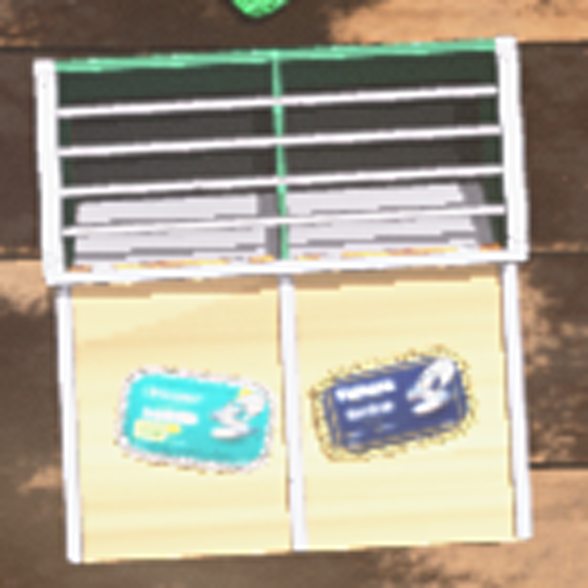

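The crop confirms the teal lid on a white body at crop (195,420), with a gold-bodied dark-blue tin beside it. Next is the box frame from the guide ends and lintel.

Run:
```python
from h import *
m=bot.camera_model("top"); f=lambda c,z: at(m,(260+c[0]/4.2-.4,150+c[1]/4.2-.4),z)[:2]
L,M,R=f((73,560),93),f((297,548),93),f((524,538),93)
A,B=f((50,283),146),f((525,260),146)
print(L,M,R,A,B,"LR",np.linalg.norm(L-R),"AB",np.linalg.norm(A-B))
e=(L-R)+(A-B); psi=np.arctan2(-e[0],e[1]); ex=np.array([np.cos(psi),np.sin(psi)]); ey=np.array([-ex[1],ex[0]])
print("psi",np.degrees(psi))
o1=(L+M+R)/3+190*ex; o2=(A+B)/2+4*ex; print("origin est",o1,o2); o=(o1+o2)/2
t=np.array([511.1,-7.6]); print("tin box",ex@(t-o),ey@(t-o))
T=np.array([221.6,584.0]); yaw=np.radians(69.214)
for bx in(-165,-150,-30,-24):
    for y in (72,): 
        p=o+bx*ex+y*ey; print(bx,p)
print("tool yaw target",90+np.degrees(psi)," turn wz",-(90+np.degrees(psi)-69.214))
p=o-165*ex+75*ey; d=p-T; yt=np.radians(90)+psi
print("shift in target-yaw tool axes x,y",d@[np.cos(yt),np.sin(yt)],d@[np.sin(yt),-np.cos(yt)])
```

```text
[417.90653201  74.94643211] [424.85436964 -74.19023806] [ 430.46382622 -225.12359908] [600.96476605  84.08506543] [ 613.4078413  -221.46833549] LR 300.33266432104494 AB 305.80665613609904
psi 2.363849821438166
origin est [614.24656255 -66.95253576] [611.18289988 -68.52665399]
tin box -99.04778920463508 64.27954515286153
-165 [444.88547893  -2.60633089]
-150 [459.87271471  -1.987652  ]
-30 [579.77060098   2.96177911]
-24 [585.76549529   3.20925066]
tool yaw target 92.36384982143817  turn wz -23.149849821438167
shift in target-yaw tool axes x,y -592.3166270064576 198.90074446377386
```

Tin at box (-99, 64), about -11° relative to the box. All sizes agree (guides 300 wide, lintel 306). I'll turn the tool, then travel at height.

```bash
python3 -m jog '[{"wz":-5.8,"jaw":0.06},{"wz":-5.8},{"wz":-5.8},{"wz":-5.75},{"dx":-0.036,"dy":0.012},{"dx":-0.036,"dy":0.012},{"dx":-0.036,"dy":0.012},{"dx":-0.036,"dy":0.012}]'; python3 -m jog '[{"dx":-0.038,"dy":0.012},{"dx":-0.038,"dy":0.012},{"dx":-0.038,"dy":0.012},{"dx":-0.038,"dy":0.012},{"dx":-0.038,"dy":0.012},{"dx":-0.038,"dy":0.012},{"dx":-0.038,"dy":0.012},{"dx":-0.038,"dy":0.012}]'
```

```text
invalid input
invalid input
```

```bash
python3 -m jog '[{"wx":0,"wy":0,"wz":-5.8,"dx":0,"dy":0,"dz":0,"jaw":0.06},{"wx":0,"wy":0,"wz":-5.8,"dx":0,"dy":0,"dz":0,"jaw":0.06},{"wx":0,"wy":0,"wz":-5.8,"dx":0,"dy":0,"dz":0,"jaw":0.06},{"wx":0,"wy":0,"wz":-5.75,"dx":0,"dy":0,"dz":0,"jaw":0.06},{"wx":0,"wy":0,"wz":0,"dx":-0.036,"dy":0.012,"dz":0,"jaw":0.06},{"wx":0,"wy":0,"wz":0,"dx":-0.036,"dy":0.012,"dz":0,"jaw":0.06},{"wx":0,"wy":0,"wz":0,"dx":-0.036,"dy":0.012,"dz":0,"jaw":0.06},{"wx":0,"wy":0,"wz":0,"dx":-0.036,"dy":0.012,"dz":0,"jaw":0.06}]'
```

```text
time_s: 0.77
tool_pos: [275.7, 440.7, 213.6]
tcp_rot: [-180.0, 0.0, 92.4]
force: [2.2, 0.4, -0.5]
grip_width: 59.9
```

```bash
python3 -m jog '[{"wx":0,"wy":0,"wz":0,"dx":-0.038,"dy":0.012,"dz":0,"jaw":0.06},{"wx":0,"wy":0,"wz":0,"dx":-0.038,"dy":0.012,"dz":0,"jaw":0.06},{"wx":0,"wy":0,"wz":0,"dx":-0.038,"dy":0.012,"dz":0,"jaw":0.06},{"wx":0,"wy":0,"wz":0,"dx":-0.038,"dy":0.012,"dz":0,"jaw":0.06},{"wx":0,"wy":0,"wz":0,"dx":-0.038,"dy":0.012,"dz":0,"jaw":0.06},{"wx":0,"wy":0,"wz":0,"dx":-0.038,"dy":0.012,"dz":0,"jaw":0.06},{"wx":0,"wy":0,"wz":0,"dx":-0.038,"dy":0.012,"dz":0,"jaw":0.06},{"wx":0,"wy":0,"wz":0,"dx":-0.038,"dy":0.012,"dz":0,"jaw":0.06}]'
python3 -m jog '[{"wx":0,"wy":0,"wz":0,"dx":-0.038,"dy":0.012,"dz":0,"jaw":0.06},{"wx":0,"wy":0,"wz":0,"dx":-0.038,"dy":0.012,"dz":0,"jaw":0.06},{"wx":0,"wy":0,"wz":0,"dx":-0.038,"dy":0.012,"dz":0,"jaw":0.06},{"wx":0,"wy":0,"wz":0,"dx":-0.038,"dy":0.012,"dz":0,"jaw":0.06},{"wx":0,"wy":0,"wz":0,"dx":0,"dy":0,"dz":0.02,"jaw":0.06},{"wx":0,"wy":0,"wz":0,"dx":0,"dy":0,"dz":0.02,"jaw":0.06},{"wx":0,"wy":0,"wz":0,"dx":0,"dy":0,"dz":0.02,"jaw":0.06},{"wx":0,"wy":0,"wz":0,"dx":0,"dy":0,"dz":0,"jaw":0.06}]'
python3 - <<'E'
from h import *
o=bot.get_obs(); m=bot.camera_model("wrist"); im=bot.camera("wrist"); print(o["tool_pos"],o["tcp_rot"],o["force"])
im2=im.copy()
ex=np.array([np.cos(.04126),np.sin(.04126)]);ey=np.array([-ex[1],ex[0]])
for b,z in [((-190,0),93),((-190,150),93),((-4,0),93),((-4,150),93)]+[((-172,68+s*43),84) for s in(-1,1)]+[((-99,64),106)]:
    p=np.array([612.7,-67.7])+b[0]*ex+b[1]*ey; u=proj(m,[*p,z]); cv2.circle(im2,tuple(int(v) for v in u),4,(0,0,255),-1)
cv2.imwrite("pics/w1.png",im2); cv2.imwrite("pics/w1raw.png",im)
E
```

```text
time_s: 1.43
tool_pos: [384.2, 140.8, 213.9]
tcp_rot: [180.0, -0.0, 92.4]
force: [0.2, 1.3, -0.1]
grip_width: 59.8
time_s: 2.1
tool_pos: [436.5, -7.3, 151.2]
tcp_rot: [-179.7, -0.1, 92.3]
force: [-0.8, 0.2, -0.3]
grip_width: 60.0
[436.4660537   -7.33609383 151.20439256] [-1.79718493e+02 -5.61075597e-02  9.23108231e+01] [-0.80224019  0.19483803 -0.28518271]
```

View pics/w1.png

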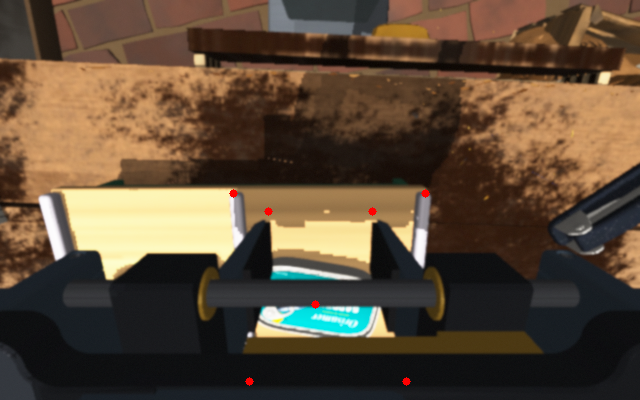

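The wrist view shows the projected guide ends (233,193) and (425,193) on the real ones. The finger landing spots (268/372, 211) are on bare deck, clear of the tin's rear edge (row ~260). Descending to 4 mm above the deck.

```bash
python3 -m jog '[{"wx":0,"wy":0,"wz":0,"dx":0,"dy":0,"dz":0.017,"jaw":0.06},{"wx":0,"wy":0,"wz":0,"dx":0,"dy":0,"dz":0.017,"jaw":0.06},{"wx":0,"wy":0,"wz":0,"dx":0,"dy":0,"dz":0.014,"jaw":0.06},{"wx":0,"wy":0,"wz":0,"dx":0,"dy":0,"dz":0.008,"jaw":0.06},{"wx":0,"wy":0,"wz":0,"dx":0,"dy":0,"dz":0.006,"jaw":0.06},{"wx":0,"wy":0,"wz":0,"dx":0,"dy":0,"dz":0.004,"jaw":0.06},{"wx":0,"wy":0,"wz":0,"dx":0,"dy":0,"dz":0,"jaw":0.06},{"wx":0,"wy":0,"wz":0,"dx":0,"dy":0,"dz":0,"jaw":0.06}]'
```

```text
time_s: 2.82
tool_pos: [438.7, -7.3, 88.4]
tcp_rot: [180.0, 0.0, 92.4]
force: [-0.5, -0.4, -0.2]
grip_width: 59.8
```

```bash
python3 -m jog '[{"wx":0,"wy":0,"wz":0,"dx":0,"dy":0.004,"dz":0.001,"jaw":0.06},{"wx":0,"wy":0,"wz":0,"dx":0,"dy":0.005,"dz":0.001,"jaw":0.06},{"wx":0,"wy":0,"wz":0,"dx":0,"dy":0.005,"dz":0,"jaw":0.06},{"wx":0,"wy":0,"wz":0,"dx":0,"dy":0.005,"dz":0,"jaw":0.06},{"wx":0,"wy":0,"wz":0,"dx":0,"dy":0.005,"dz":0,"jaw":0.06},{"wx":0,"wy":0,"wz":0,"dx":0,"dy":0.005,"dz":0,"jaw":0.06},{"wx":0,"wy":0,"wz":0,"dx":0,"dy":0.005,"dz":0,"jaw":0.06},{"wx":0,"wy":0,"wz":0,"dx":0,"dy":0.005,"dz":0,"jaw":0.06}]'
python3 -m jog '[{"wx":0,"wy":0,"wz":0,"dx":0,"dy":0.005,"dz":0,"jaw":0.06},{"wx":0,"wy":0,"wz":0,"dx":0,"dy":0.005,"dz":0,"jaw":0.06},{"wx":0,"wy":0,"wz":0,"dx":0,"dy":0.005,"dz":0,"jaw":0.06},{"wx":0,"wy":0,"wz":0,"dx":0,"dy":0.005,"dz":0,"jaw":0.06},{"wx":0,"wy":0,"wz":0,"dx":0,"dy":0.005,"dz":0,"jaw":0.06},{"wx":0,"wy":0,"wz":0,"dx":0,"dy":0.005,"dz":0,"jaw":0.06},{"wx":0,"wy":0,"wz":0,"dx":0,"dy":0.004,"dz":0,"jaw":0.06},{"wx":0,"wy":0,"wz":0,"dx":0,"dy":0,"dz":0,"jaw":0.06}]'
python3 - <<'E'
from h import *
o=bot.get_obs(); print(o["tool_pos"],o["force"])
im=np.hstack([cv2.resize(bot.camera("top")[170:300,250:400],None,fx=2.66,fy=2.66,interpolation=2),cv2.resize(bot.camera("scene")[150:280,240:390],None,fx=2.66,fy=2.66,interpolation=2)])
cv2.imwrite("pics/p1.png",im)
E
```

```text
time_s: 3.48
tool_pos: [477.7, -5.6, 85.9]
tcp_rot: [-180.0, -0.0, 92.4]
force: [-1.0, -0.3, 0.4]
grip_width: 60.0
time_s: 4.15
tool_pos: [512.4, -4.3, 85.9]
tcp_rot: [179.9, 0.0, 92.4]
force: [-0.3, -0.7, 0.2]
grip_width: 59.8
[512.39926765  -4.27490851  85.93985332] [-0.34204765 -0.68264812  0.2158323 ]
```

View pics/p1.png

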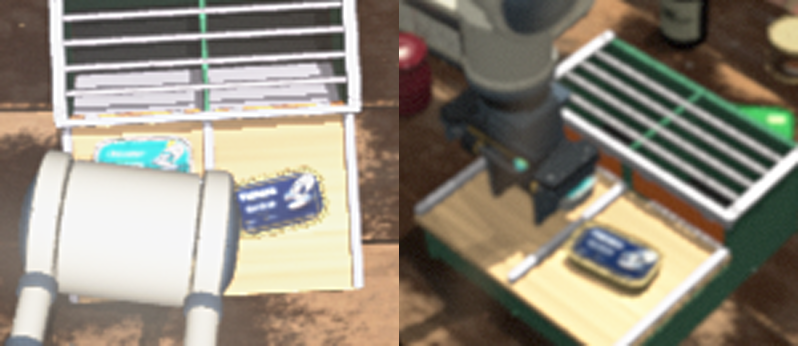

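The tin lies flush on both fingertips, mid-lane (top crop 145,155), and the blue tin is still at crop (280,203). Continuing through the flap.

```bash
python3 -m jog '[{"wx":0,"wy":0,"wz":0,"dx":0,"dy":0.004,"dz":0,"jaw":0.06},{"wx":0,"wy":0,"wz":0,"dx":0,"dy":0.005,"dz":0,"jaw":0.06},{"wx":0,"wy":0,"wz":0,"dx":0,"dy":0.005,"dz":0,"jaw":0.06},{"wx":0,"wy":0,"wz":0,"dx":0,"dy":0.005,"dz":0,"jaw":0.06},{"wx":0,"wy":0,"wz":0,"dx":0,"dy":0.005,"dz":0,"jaw":0.06},{"wx":0,"wy":0,"wz":0,"dx":0,"dy":0.005,"dz":0,"jaw":0.06},{"wx":0,"wy":0,"wz":0,"dx":0,"dy":0.005,"dz":0,"jaw":0.06},{"wx":0,"wy":0,"wz":0,"dx":0,"dy":0.005,"dz":0,"jaw":0.06}]'
python3 -m jog '[{"wx":0,"wy":0,"wz":0,"dx":0,"dy":0.005,"dz":0,"jaw":0.06},{"wx":0,"wy":0,"wz":0,"dx":0,"dy":0.005,"dz":0,"jaw":0.06},{"wx":0,"wy":0,"wz":0,"dx":0,"dy":0.005,"dz":0,"jaw":0.06},{"wx":0,"wy":0,"wz":0,"dx":0,"dy":0.005,"dz":0,"jaw":0.06},{"wx":0,"wy":0,"wz":0,"dx":0,"dy":0.005,"dz":0,"jaw":0.06},{"wx":0,"wy":0,"wz":0,"dx":0,"dy":0.003,"dz":0,"jaw":0.06},{"wx":0,"wy":0,"wz":0,"dx":0,"dy":0.003,"dz":0,"jaw":0.06},{"wx":0,"wy":0,"wz":0,"dx":0,"dy":0,"dz":0,"jaw":0.06}]'
python3 - <<'E'
from h import *
o=bot.get_obs(); print(o["tool_pos"],o["force"])
im=np.hstack([cv2.resize(bot.camera("top")[150:280,250:400],None,fx=2.66,fy=2.66,interpolation=2),cv2.resize(bot.camera("scene")[150:280,240:390],None,fx=2.66,fy=2.66,interpolation=2)])
cv2.imwrite("pics/p2.png",im)
E
```

```text
time_s: 4.92
tool_pos: [550.7, -2.6, 85.9]
tcp_rot: [-180.0, -0.0, 92.4]
force: [-2.9, 0.2, 0.3]
grip_width: 59.9
time_s: 5.58
tool_pos: [582.0, -1.4, 85.9]
tcp_rot: [180.0, 0.0, 92.4]
force: [0.2, -0.4, -0.5]
grip_width: 59.8
[582.02124914  -1.38765002  85.93991125] [ 0.24995175 -0.37515153 -0.48203485]
```

View pics/p2.png

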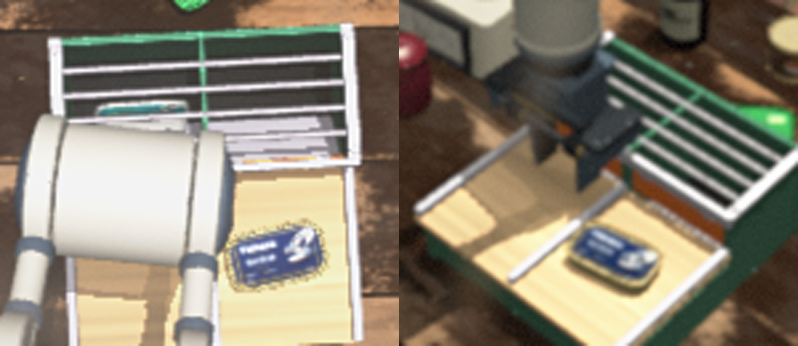

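The tin has gone through and is tipping onto the chute or floor (top crop 145,105). Force is near zero. Drawing straight back, then up.

```bash
python3 -m jog '[{"wx":0,"wy":0,"wz":0,"dx":0,"dy":-0.008,"dz":0,"jaw":0.06},{"wx":0,"wy":0,"wz":0,"dx":0,"dy":-0.015,"dz":0,"jaw":0.06},{"wx":0,"wy":0,"wz":0,"dx":0,"dy":-0.02,"dz":0,"jaw":0.06},{"wx":0,"wy":0,"wz":0,"dx":0,"dy":-0.02,"dz":0,"jaw":0.06},{"wx":0,"wy":0,"wz":0,"dx":0,"dy":-0.02,"dz":0,"jaw":0.06},{"wx":0,"wy":0,"wz":0,"dx":0,"dy":-0.02,"dz":0,"jaw":0.06},{"wx":0,"wy":0,"wz":0,"dx":0,"dy":-0.02,"dz":0,"jaw":0.06},{"wx":0,"wy":0,"wz":0,"dx":0,"dy":-0.01,"dz":-0.01,"jaw":0.06}]'
python3 -m jog '[{"wx":0,"wy":0,"wz":0,"dx":0,"dy":0,"dz":-0.03,"jaw":0.06},{"wx":0,"wy":0,"wz":0,"dx":0,"dy":0,"dz":-0.035,"jaw":0.06},{"wx":0,"wy":0,"wz":0,"dx":0,"dy":0,"dz":-0.035,"jaw":0.06},{"wx":0,"wy":0,"wz":0,"dx":0.02,"dy":0,"dz":-0.035,"jaw":0.06},{"wx":0,"wy":0,"wz":0,"dx":0.035,"dy":0,"dz":0,"jaw":0.06},{"wx":0,"wy":0,"wz":0,"dx":0.035,"dy":0,"dz":0,"jaw":0.06},{"wx":0,"wy":0,"wz":0,"dx":0.035,"dy":0,"dz":0,"jaw":0.06},{"wx":0,"wy":0,"wz":0,"dx":0.035,"dy":0,"dz":0,"jaw":0.06}]'
python3 -m jog '[{"wx":0,"wy":0,"wz":0,"dx":0.035,"dy":0,"dz":0,"jaw":0.06},{"wx":0,"wy":0,"wz":0,"dx":0.035,"dy":0,"dz":0,"jaw":0.06},{"wx":0,"wy":0,"wz":0,"dx":0.035,"dy":0,"dz":0,"jaw":0.06},{"wx":0,"wy":0,"wz":0,"dx":0.02,"dy":0,"dz":0,"jaw":0.06},{"wx":0,"wy":0,"wz":0,"dx":0,"dy":0,"dz":0,"jaw":0.06},{"wx":0,"wy":0,"wz":0,"dx":0,"dy":0,"dz":0,"jaw":0.06},{"wx":0,"wy":0,"wz":0,"dx":0,"dy":0,"dz":0,"jaw":0.06},{"wx":0,"wy":0,"wz":0,"dx":0,"dy":0,"dz":0,"jaw":0.06}]'
python3 - <<'E'
from h import *
t=bot.camera("top");s=bot.camera("scene"); cv2.imwrite("pics/top9.png",t)
im=np.hstack([cv2.resize(t[155:290,255:405],None,fx=2.66,fy=2.66,interpolation=2),cv2.resize(s[150:285,240:390],None,fx=2.66,fy=2.66,interpolation=2)])
cv2.imwrite("pics/p3.png",im)
E
```

```text
time_s: 6.35
tool_pos: [444.1, -6.5, 94.9]
tcp_rot: [-179.8, -0.0, 92.4]
force: [-0.5, 0.0, -0.2]
grip_width: 60.2
time_s: 7.02
tool_pos: [440.6, 154.3, 231.1]
tcp_rot: [180.0, -0.0, 92.3]
force: [0.9, 0.2, 0.4]
grip_width: 60.0
time_s: 7.68
tool_pos: [436.4, 276.9, 230.9]
tcp_rot: [-180.0, 0.0, 92.3]
force: [0.1, -0.3, 0.2]
grip_width: 60.1
```

View pics/p3.png

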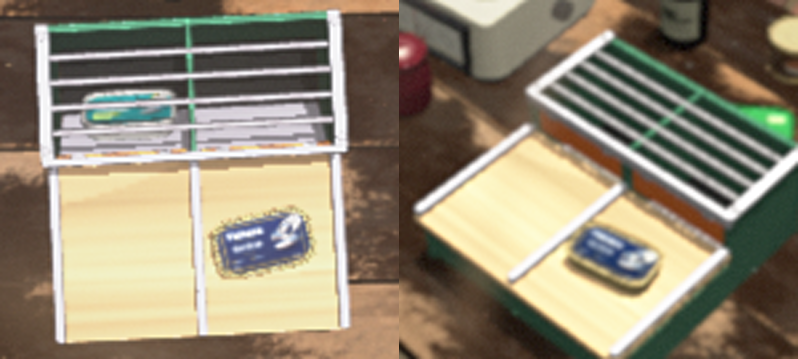

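The tin is in the left hopper half (crop 128,110), both flaps look alike (shut), and the blue tin is unmoved. One numeric check on whether it has come to rest low.

Run:
```python
from h import *
m=bot.camera_model("top"); o=np.array([612.7,-67.7]); ex=np.array([np.cos(.04126),np.sin(.04126)]);ey=np.array([-ex[1],ex[0]])
for n,c in(("far",(128,92)),("mid",(128,110)),("near",(128,127))):
    for z in(20,32,60,80):
        p=at(m,(255+c[0]/2.66,155+c[1]/2.66),z)[:2]-o; print(n,z,np.round([p@ex,p@ey],0))
a=cv2.imread("pics/top9.png"); t=bot.camera("top"); b=cv2.imread("pics/top0.png")
print("moving px in hopper",(cv2.absdiff(a,t)[155:225,265:390].max(2)>40).sum())
d=(cv2.absdiff(b,t).max(2)>60).astype(np.uint8); d[:,:]=cv2.morphologyEx(d,cv2.MORPH_OPEN,np.ones((3,3)))
print([s.tolist() for s in cv2.connectedComponentsWithStats(d)[2][1:] if s[4]>15])
s=bot.camera("scene"); v=cv2.imread("pics/scene0.png")
cv2.imwrite("pics/p4.png",np.hstack([cv2.resize(t[155:235,260:340],None,fx=5,fy=5,interpolation=2),cv2.resize(s[175:255,275:355],None,fx=5,fy=5,interpolation=2)]))
```

```text
far 20 [76. 68.]
far 32 [75. 68.]
far 60 [72. 67.]
far 80 [70. 66.]
mid 20 [55. 69.]
mid 32 [55. 69.]
mid 60 [52. 68.]
mid 80 [51. 67.]
near 20 [36. 70.]
near 32 [36. 70.]
near 60 [34. 68.]
near 80 [33. 68.]
moving px in hopper 0
[[289, 189, 30, 4, 101], [286, 196, 35, 6, 153], [289, 238, 35, 23, 453], [69, 264, 162, 125, 7966], [224, 279, 6, 5, 28], [14, 355, 35, 24, 239], [25, 355, 9, 5, 32], [39, 357, 15, 10, 97], [156, 366, 31, 34, 498], [25, 373, 5, 6, 25], [21, 379, 21, 21, 147], [50, 378, 7, 5, 25], [46, 378, 42, 22, 561], [116, 384, 6, 8, 38], [252, 392, 7, 8, 42]]
```

View pics/p4.png

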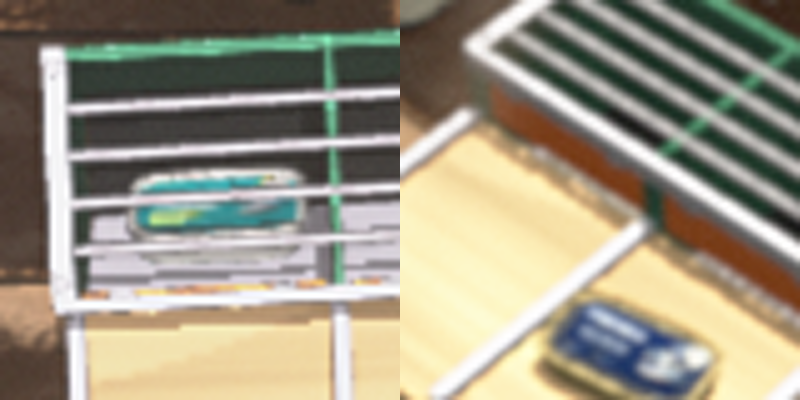

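The tin rests leaning on the chute with its lower edge at the floor (box x about 75). It is not moving, and the left flap hangs shut like the right one. The top picture shows no change around the box except where the tin left the deck and entered the hopper, and where the arm now is.

```bash
python3 -c "
from workcell import bot
print(bot.get_obs()['time_s'],bot.job_done())"
```

```text
the job is handed in; nothing more can be done
7.8833 None
```

I pushed the teal tin along the left lane with two spread fingertips. It went through the orange flap and dropped into the left half of the hopper. I then drew straight back and lifted the arm clear, and handed the job in at 7.9 s. The wrist force readings after each move never went above about 3 N.

**Last checks:**
- **Tin:** it is in the hopper and not moving. It does not lie flat: it leans on the 49° chute with its lower edge at about the floor (box x about 75).
- **Flap:** the left flap looks shut, the same as the right one in both views. I judged this by eye and did not measure the angle.
- **Other things:** comparing the top picture before and after, the blue tin, both jars and the green look-alike show no change. The stapler's area was partly covered by the arm, so that comparison does not settle it; the gripper passed it well above its height and met no force.

One thing went wrong: my first two move calls were refused because their rows left out some fields. The arm did not move in either.

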